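Set a vent cover against the fence and end stop for drilling

ROBOT

A 7-joint arm with a two-finger parallel gripper is mounted at the origin on the work surface. World frame = base frame: x ahead of the robot, y to its left, z up, the work surface at z = 0. Lengths are in mm, angles in rad, forces in N, time in s.
With the tool pointing down it reaches from about 400 to 875 mm from the base axis. Payload 4.4 kg.
Tool frame: the origin (TCP) lies at the very end of the fingers, on their centre line; the grasp point (between the pads) lies 19 mm behind it; z points along the fingers, y is the direction in which the jaws open and shut (so a half turn about z gives the same grasp; the last joint's range is limited). The gripper opens to 85 mm and grips with 20 to 120 N. Pads are 22 mm wide; open, the fingers measure 114 mm over their backs; the gripper's body (76 mm by 85 mm) begins 54 mm behind the grasp point. The pads swing forward as they close: fully open they stand 13 mm farther back than shut.
Start: joints at [1.258, 0.628, 0.038, 1.517, -0.027, 0.996, -0.02], TCP at [158.825, -630.312, 206.013] pointing down, gripper open.
Joint ranges: [-3.06, 3.06], [-0.37, 2.12], [-1.25, 1.32], [0.18, 2.47], [-1.1, 4.24], [0.23, 1.98], [-2.94, 2.94]. Speed limits (rad/s): [2.57, 2.57, 3.14, 3.14, 3.14, 3.14, 3.14].

INTERFACE

Orientations are given as [roll, pitch, yaw] about the fixed x, y, z axes, in that order (R = Rz(yaw) Ry(pitch) Rx(roll)).
In Python, from cell import ctrl, eyes gives the robot as it stands.
- The arm moves only by the tool move_arm, never from a script. Its argument "increments" is a list of rows, each a list of 6 numbers: the shift along the tool's x, y, z in cm, then the turn, a rotation vector about the tool's x, y, z in degrees. In form: [[x, y, z, wx, wy, wz], ...]. A call has 1 to 20 rows; each row is the pose to reach, as a shift and turn from the pose commanded when the call began, along the tool's axes at that moment; what a row does not reach only later rows make up. A row lasts 1/10 s, in which the tool goes at most 50 mm and 8.59 degrees, less where a joint would pass 70% of its speed; a pose out of reach is approached as far as the arm can. A call with a gripper value outside its range is refused whole. "grip" is the opening, from -1 (shut) to 1 (fully open), set as the call begins (left out, the last holds). The fingers move at their own pace and stop on an object; the grip force is fixed at half the most. Time passes only in rows, so rows that repeat a pose let the fingers close. It gives the time, the measured TCP pose, the force and the opening at its end, in the units of the state.
- ctrl.read_state(): the state, without advancing time (a new reading comes with each control period).
- eyes.get_image(name): name is "scene" or "top"; returns the picture (400x640x3 uint8, red, green, blue); there is no depth.
- eyes.calibration(name): a dict with "fx", "fy", "cx", "cy" (pixels), "pose" (4x4, takes a point from camera to world coordinates). Camera axes: x right, y up, looking along -z (the intrinsics and any distortion apply to the point x, -y, -z); pixel columns grow to the right and rows downward; lengths in mm; the calibration is good to about 2 mm. A picture is of the moment at which its call begins. calibration takes no time and is no camera call.
- ctrl.finish_job(): hands the job in, once; it reports no verdict.
The state is a dict: "clock": time; "qpos": joint angles; "qd": joint speeds; "tau": joint torques, N m; "eef_pos": TCP position; "tool_rot": TCP orientation; "force": force on the tool from outside, world axes, zero at the start; "torque": the same for the moment, N m; "width": finger opening in mm.
Only numpy, scipy, OpenCV 4.12 (cv2) and the standard library are available. Lean on these libraries where they do the work, as an engineer would, in place of code of your own. Each camera call takes 0.05 s, during which the arm holds its last target. There are 200 camera calls.

TASK

The long louvred vent cover is to have its last hole drilled: push it along the bench with the fingertips until its long back edge lies flush against the fence and its end butts against the end stop, and leave it there lying flat. Only slide it - do not lift, tip or pick it up - and leave everything else on the bench where it is.

Things in the scene. Friction and masses are not known exactly. Their poses are not given: they have to be found in the camera images.
- cover: the workpiece, loose: black sheet-steel vent cover with louvres in its top, a flat box shape 95 (its x) x 180 (its y) x 25 mm high, about 0.45 kg, slides on the bench. Origin: centre of its underside; z up, +x towards its long back edge (the one for the fence), +y towards its left end (the one for the stop). Starts in front of the fence, short of the stop, up to 0.25 rad out of line with the fence
- cover_back_left (a point): point on the cover's vertical back face at its left corner (seen from the robot: the stop's side), half way up (12.5 mm above the underside)
- cover_back_right (a point): the same at the right corner of the back face
- cover_end (a point): middle of the cover's left end face, half way up
- fence: fixed: a straight slotted aluminium bar 520 mm long, 40 mm deep, 40 mm high, screwed to the bench beyond the cover. Origin on the bench at the foot of the working face (the side nearest the robot), mid-length; the working face is the plane x = 0, the bar lies on +x of it, y runs along the fence towards the stop, z up
- stop: fixed: steel end stop clamped on the fence. Origin on the bench in the inner corner; axes parallel to the fence's; x = 0 is the fence face, y = 0 the stop face (looks to -y). Its block fills x -75..0, y 0..20 mm, 40 mm high. An arm with a drill bush reaches over the corner (y -46..0, x to -25 mm), 33 mm free below; bush top 59 mm, black clamp knob on the fence 76 mm above the bench
- blank: bystander, loose: a small black square cover without louvres, 95 x 95 x 25 mm; origin at the centre of its underside
- tape: bystander, loose: a roll of pale tape lying flat, 110 mm across, 25 mm high; origin at the centre of its underside
- bin: bystander, loose: a small yellow open bin of screws, 100 x 80 x 55 mm; origin at the centre of its underside
- marker: bystander, loose: a black marker lying flat, about 140 mm long, 18 mm thick; origin under its middle
- screwdriver: bystander, loose: a red-handled screwdriver lying flat, about 200 mm long; its origin lies on the bench under it
Mind the look-alikes: they are no part of the job. Leave any blue or orange look-alike of the cover alone.

How it is judged:
By the outcome, as a careful person would: the job done as asked, in the order asked, and still so for the second after the job is handed in, with the robot touching nothing.
It also fails if it takes over 64 s, if anything falls off the work surface, if the arm or the gripper's body presses on something with over 40 N, if the wrist force passes 120 N, or if a joint passes its speed limit or range.

## Working session

There is one attempt and no reset: what is moved stays moved. The work goes in short steps, Python scripts to look and compute and a tool call to move; the robot and the scene stay as the last step left them, time stands still between calls to the robot, and variables do not carry over. Pictures are saved under pics/ and viewed, about 8 in all and at most 12, crops included, and the job is handed in when it is done.

Besides the shell and the picture viewer there is one more tool, called after "Emit:" as name(argument=value, ...) on one line, values as JSON. move_arm: Moves the arm, as the interface text tells. Its arguments: {"type":"object","properties":{"increments":{"type":"array","items":{"type":"array","items":{"type":"number"}}},"grip":{"type":"number"}},"required":["increments"]}

```bash
mkdir -p pics
cat > h.py <<'E'
import numpy as np, cv2
from cell import ctrl, eyes
def grab(n,f):
    im=np.ascontiguousarray(eyes.get_image(n)[:,:,::-1]); cv2.imwrite('pics/'+f,im); return im
def ray(n,uv,z):
    c=eyes.calibration(n); P=np.array(c['pose']); uv=np.atleast_2d(uv).astype(float)
    d=np.c_[(uv[:,0]-c['cx'])/c['fx'],-(uv[:,1]-c['cy'])/c['fy'],-np.ones(len(uv))]@P[:3,:3].T
    o=P[:3,3]; return o+d*((z-o[2])/d[:,2])[:,None]
def proj(n,p):
    c=eyes.calibration(n); P=np.array(c['pose']); q=(np.atleast_2d(p)-P[:3,3])@P[:3,:3]
    return np.c_[c['cx']+c['fx']*q[:,0]/-q[:,2], c['cy']+c['fy']*q[:,1]/q[:,2]]
E
python3 - <<'E'
from h import *
a=grab('top','top0.png'); b=grab('scene','scene0.png')
for n in('top','scene'): print({k:(np.round(v,3).tolist() if k=='pose' else v) for k,v in eyes.calibration(n).items()})
print(ctrl.read_state())
E
```

```text
{'fx': 379.59295654257596, 'fy': 379.59295654257596, 'cx': 319.9143196785588, 'cy': 199.11098224751302, 'pose': [[0.021, 0.986, -0.168, 267.772], [-1.0, 0.02, -0.007, 7.036], [-0.004, 0.168, 0.986, 1131.838], [0.0, 0.0, 0.0, 1.0]]}
{'fx': 486.0220846130399, 'fy': 486.0220846130399, 'cx': 326.6151596492703, 'cy': 196.45433157082076, 'pose': [[0.739, -0.428, 0.521, 1154.018], [0.674, 0.458, -0.58, -737.677], [0.01, 0.779, 0.627, 876.885], [0.0, 0.0, 0.0, 1.0]]}
{'clock': 0.1, 'qpos': array([ 1.25817196,  0.62921246,  0.03844356,  1.51823644, -0.02699676,
        0.99631323, -0.0200031 ]), 'qd': array([ 0.00169329, -0.00055989, -0.00046614, -0.00241114, -0.00072169,
        0.00170832, -0.00117617]), 'tau': array([ 3.87175212e-03, -5.64525568e+01,  1.23059101e+00, -1.93970311e+01,
        1.13092331e-02,  5.39402885e-03, -1.98862682e-05]), 'eef_pos': array([ 158.69888212, -629.72586241,  205.21784267]), 'tool_rot': array([-3.13994107e+00,  1.57573018e-05,  2.46824729e-01]), 'force': array([ 0.43772214, -0.01600984, -1.01438352]), 'torque': array([ 0.03698289,  0.014885  , -0.05080803]), 'width': 85.60176846533446}
```

View pics/top0.png

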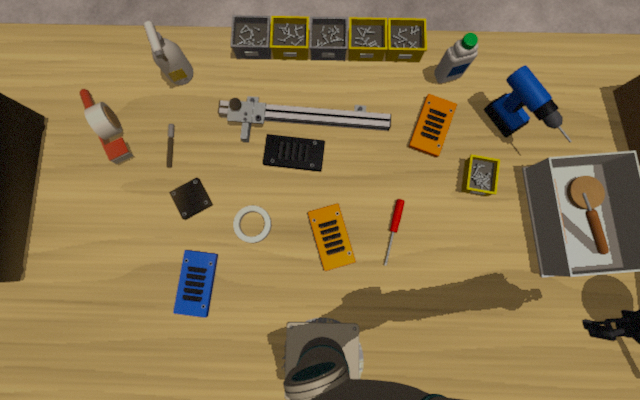

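View pics/scene0.png

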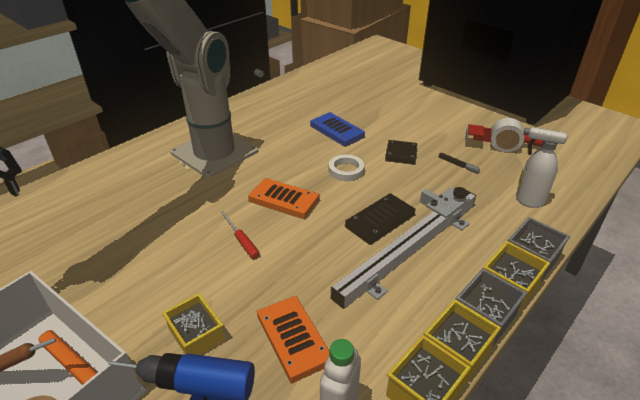

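Candidates for the cover in the top view:
- Black louvred, (294,153)
- Small black square blank, (190,198)
- Orange, (331,237) and (433,125)
- Blue, (196,283)

I choose the black louvred one at (294,153), which lies in front of the fence. The fence runs from (262,115) to (390,122), and the stop is at about (246,130). Next I check with a close crop and measure.

```bash
cat >> h.py <<'E'
def cover(im,roi=(225,90,345,185)):
    """top-face quad of the cover from the top picture"""
    x0,y0,x1,y1=roi; g=im[y0:y1,x0:x1].max(2)
    m=(g<62).astype(np.uint8); m=cv2.morphologyEx(m,cv2.MORPH_OPEN,np.ones((3,3)))
    cs,_=cv2.findContours(m,cv2.RETR_EXTERNAL,cv2.CHAIN_APPROX_NONE)
    c=max(cs,key=cv2.contourArea).reshape(-1,2)+[x0,y0]
    return c
E
python3 - <<'E'
from h import *
im=cv2.imread('pics/top0.png')
c=cover(im)
w=ray('top',c,25)[:,:2].astype(np.float32)
r=cv2.minAreaRect(w); print(r); print(cv2.boxPoints(r)); print(proj('top',np.c_[cv2.boxPoints(r),[25]*4]))
o=cv2.resize(im[85:185,210:400],None,fx=4,fy=4,interpolation=cv2.INTER_CUBIC)
cv2.imwrite('pics/c0.png',o)
o2=o.copy(); cv2.polylines(o2,[((c-[210,85])*4+2).astype(np.int32)],True,(0,255,0),1); cv2.imwrite('pics/c1.png',o2)
s=cv2.imread('pics/scene0.png'); cv2.imwrite('pics/s1.png',cv2.resize(s[170:310,320:490],None,fx=4,fy=4,interpolation=cv2.INTER_CUBIC))
E
```

```text
((598.0678100585938, 98.2738037109375), (177.25428771972656, 95.83110046386719), 84.51596069335938)
[[541.9016     14.631538 ]
 [637.29407     5.4731064]
 [654.234     181.91608  ]
 [558.84155   191.0745   ]]
[[320.68327724 170.98131407]
 [324.34028654 140.48222152]
 [266.57823308 134.06420357]
 [262.12679082 164.36341784]]
```

View pics/c1.png

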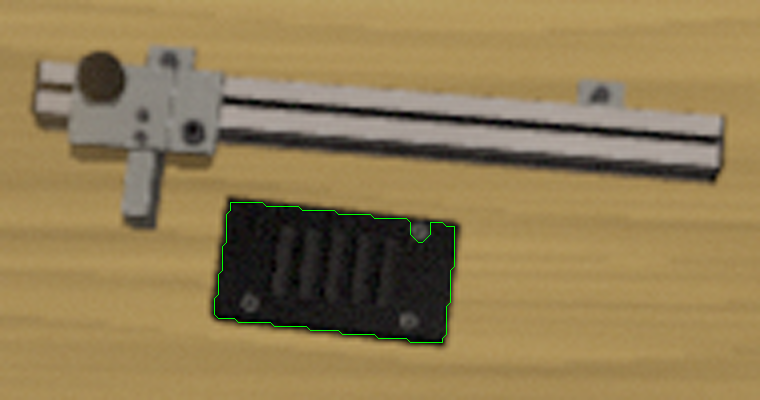

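View pics/s1.png

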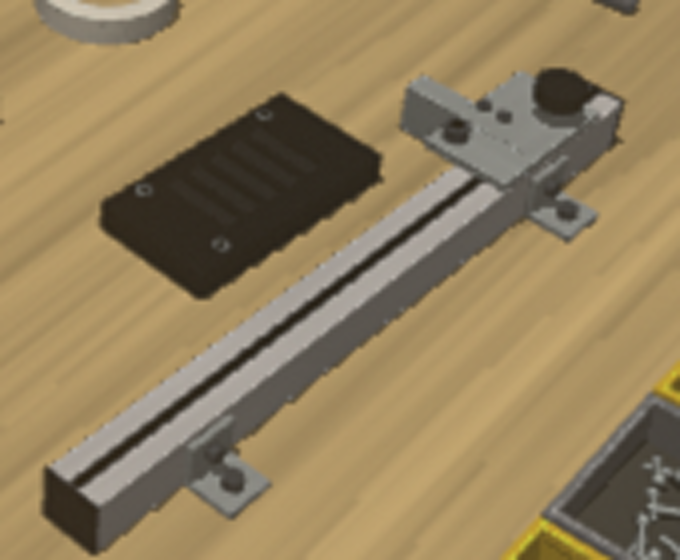

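The crop confirms the black cover with louvres and corner screws, about (263..323, 135..171) in the top view. It sits right of the stop block at (242..249, 122..141). Next I measure the fence face and the stop face.

Run:
```python
from h import *
im=cv2.imread('pics/top0.png'); g=cv2.GaussianBlur(im,(3,3),0).max(2).astype(float)
# fence top-front edge (light top -> dark face) and foot (dark -> wood)
T=[];F=[]
for u in range(272,386,3):
    l=int(117+ (u-264)*0.075); d=np.diff(g[l-3:l+12,u]); 
    i=int(np.argmin(d)); T.append((u,l-3+i+.5+.5)); j=i+1+int(np.argmax(d[i+1:i+6])) ; F.append((u,l-3+j+1))
for P,z in((T,40),(F,0)):
    w=ray('top',P,z)[:,:2]; k=np.polyfit(w[:,1],w[:,0],1); res=w[:,0]-np.polyval(k,w[:,1])
    ok=abs(res)<4; k=np.polyfit(w[ok,1],w[ok,0],1); print('fence z',z,k,ok.sum(),res.std(),'x at y=100',np.polyval(k,100))
s=cv2.imread('pics/scene0.png')
print('scene fence edge',ray('scene',[(332.5,287),(435,213.7)],40))
print('stop top edge, top cam',ray('top',[(249.2,124),(248,138.5)],40)[:,:2])
print('stop scene',ray('scene',[(425,189.5),(437,197)],40)[:,:2])
# cover edges by fit
c=cover(im); w=ray('top',c,25)[:,:2]
# scene: cover top corners
print('scene cover corners',ray('scene',np.array([(280,95),(380,158),(203,272),(102,207)])/4+[320,170],25)[:,:2])
cv2.imwrite('pics/z.png',cv2.resize(im[95:150,225:285],None,fx=10,fy=10,interpolation=cv2.INTER_CUBIC))
```

```text
fence z 40 [6.50113240e-02 6.91104009e+02] 38 0.9264803904867817 x at y=100 697.6051412206929
fence z 0 [6.51637713e-02 6.94449817e+02] 38 0.9429924129284007 x at y=100 700.9661944802951
scene fence edge [[ 685.68356794 -192.47515315   40.        ]
 [ 717.05429489  178.41408866   40.        ]]
stop top edge, top cam [[679.73339051 233.49535306]
 [634.00497766 234.71670883]]
stop scene [[639.77876702 248.25383738]
 [682.72117909 242.4674362 ]]
scene cover corners [[569.02392082 181.76717267]
 [659.87017949 172.64432407]
 [641.18201628   2.9165406 ]
 [554.21678465   6.15628157]]
```

View pics/z.png

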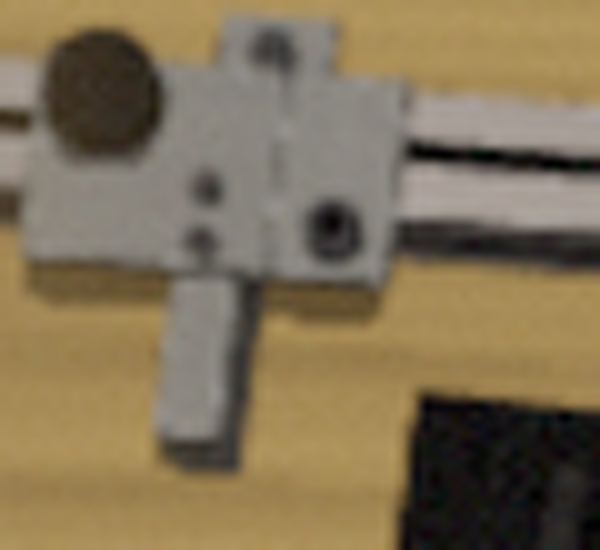

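Emit:
move_arm(increments=[[24,-17.6,0,0,0,0],[24,-17.6,0,0,0,0],[24,-17.6,0,0,0,0],[24,-17.6,0,0,0,0],[24,-17.6,0,0,0,0],[24,-17.6,0,0,0,0],[24,-17.6,0,0,0,0],[52.4,-62.4,0,0,0,17.9],[52.4,-62.4,0,0,0,17.9],[52.4,-62.4,0,0,0,17.9],[52.4,-62.4,0,0,0,17.9],[52.4,-62.4,0,0,0,17.9],[52.4,-62.4,0,0,0,17.9],[52.4,-62.4,0,0,0,17.9],[52.4,-62.4,0,0,0,17.9],[52.4,-62.4,0,0,0,17.9],[52.4,-62.4,0,0,0,17.9],[52.4,-62.4,0,0,0,17.9],[52.4,-62.4,0,0,0,17.9],[52.4,-62.4,0,0,0,17.9]], grip=0)

```text
clock: 2.1
eef_pos: [514.2, 102.6, 205.5]
tool_rot: [3.141, 0.001, -0.064]
force: [0.4, -1.1, 0.7]
width: 42.8
```

Emit:
move_arm(increments=[[0,0,5,0,0,0],[0,0,10,0,0,0],[0,0,14,0,0,0],[0,0,17.5,0,0,0],[0,0,19,0,0,0],[0,0,20,0,0,0],[0,0,20,0,0,0]])

```text
clock: 2.8
eef_pos: [513.8, 100.9, 5.2]
tool_rot: [3.14, 0.002, -0.068]
force: [0.8, -0.5, 0.2]
width: 42.6
```

Run:
```python
from h import *
b=grab('scene','s2.png'); a=grab('top','t2.png')
cv2.imwrite('pics/s2c.png',cv2.resize(b[130:330,290:490],None,fx=3,fy=3,interpolation=cv2.INTER_CUBIC))
print(ctrl.read_state()['eef_pos'])
```

```text
[515.11778019 101.92309855   6.74229809]
```

View pics/s2c.png

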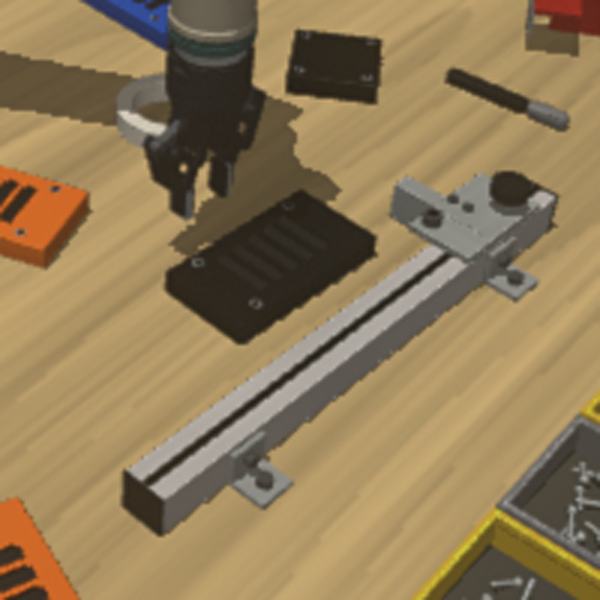

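The fingers stand in front of the cover, roughly centred, with the tape and the blank clear. Now I push towards the fence along tool x.

Emit:
move_arm(increments=[[1,0,0,0,0,0],[2,0,0,0,0,0],[2.5,0,0,0,0,0],[3,0,0,0,0,0],[3.5,0,0,0,0,0],[4,0,0,0,0,0],[4.5,0,0,0,0,0],[5,0,0,0,0,0],[5.5,0,0,0,0,0],[6,0,0,0,0,0],[6.3,0,0,0,0,0],[6.6,0,0,0,0,0]])

```text
clock: 4.1
eef_pos: [580.6, 98.4, 6.0]
tool_rot: [3.142, 0.0, -0.066]
force: [0.8, 0.4, -0.0]
width: 42.9
```

Emit:
move_arm(increments=[[0.3,0,0,0,0,0],[0.5,0,0,0,0,0],[0.5,0,0,0,0,0]])

```text
clock: 4.4
eef_pos: [585.7, 98.1, 6.0]
tool_rot: [-3.142, -0.0, -0.066]
force: [0.6, -0.1, 0.0]
width: 42.8
```

Emit:
move_arm(increments=[[0.2,0,0,0,0,0],[0.4,0,0,0,0,0],[0.4,0,0,0,0,0]])

```text
clock: 4.7
eef_pos: [589.8, 97.8, 6.1]
tool_rot: [-3.142, -0.001, -0.066]
force: [-0.6, 1.7, 0.0]
width: 42.5
```

Emit:
move_arm(increments=[[0.3,0,0,0,0,0],[0.6,0,0,0,0,0]])

```text
clock: 4.9
eef_pos: [595.5, 97.5, 6.0]
tool_rot: [3.142, -0.0, -0.066]
force: [1.4, 0.3, 0.8]
width: 42.9
```

Run:
```python
from h import *
b=grab('scene','s3.png'); s=ctrl.read_state(); print(s['eef_pos'],s['force'])
cv2.imwrite('pics/s3c.png',cv2.resize(b[160:290,320:490],None,fx=4,fy=4,interpolation=cv2.INTER_CUBIC))
```

```text
[596.38900537  97.42774556   6.12535578] [-0.03991632  0.17820612  0.14774972]
```

View pics/s3c.png

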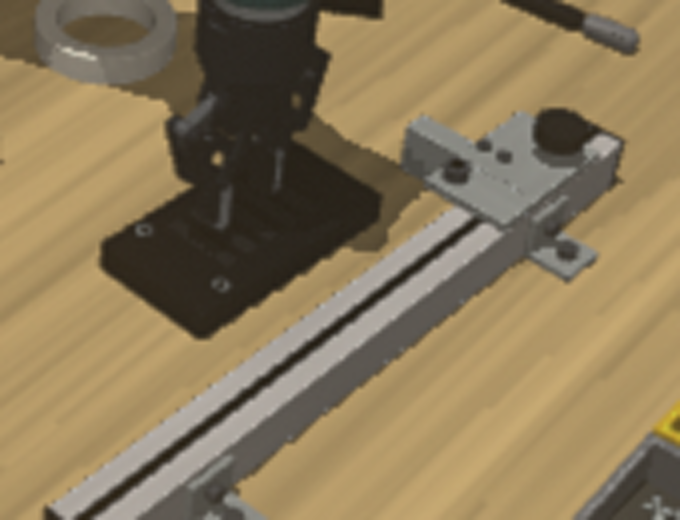

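The picture shows the cover unmoved, with the fingertips seemingly over its top at about (376,217) and (389,207). I check the tip height.

Run:
```python
from h import *
for z in(6,20,30,40): print(z, ray('scene',[(376,217),(389.5,207.5)],z)[:,:2].round(0).tolist(), proj('scene',[(596,74,z),(596,121,z)]).round(0).tolist())
a=grab('top','t3.png'); cv2.imwrite('pics/t3c.png',cv2.resize(a[85:215,215:375],None,fx=4,fy=4,interpolation=cv2.INTER_CUBIC))
s0=cv2.imread('pics/s2.png'); print([ray('scene',np.array([c])/3+[290,130],0)[0,:2].round() for c in((187,215),(222,197))])
print(proj('scene',[(515,77,z) for z in (6,20,30,40)]).round(), np.array([187,215])/3+[290,130])
```

```text
6 [[589.0, 94.0], [592.0, 152.0]] [[373.0, 222.0], [384.0, 213.0]]
20 [[598.0, 81.0], [601.0, 137.0]] [[374.0, 218.0], [384.0, 210.0]]
30 [[605.0, 71.0], [607.0, 127.0]] [[374.0, 215.0], [385.0, 207.0]]
40 [[611.0, 62.0], [614.0, 117.0]] [[374.0, 212.0], [385.0, 204.0]]
[array([495., 106.]), array([502., 150.])]
[[351. 208.]
 [351. 204.]
 [352. 201.]
 [352. 198.]] [352.33333333 201.66666667]
```

View pics/t3c.png

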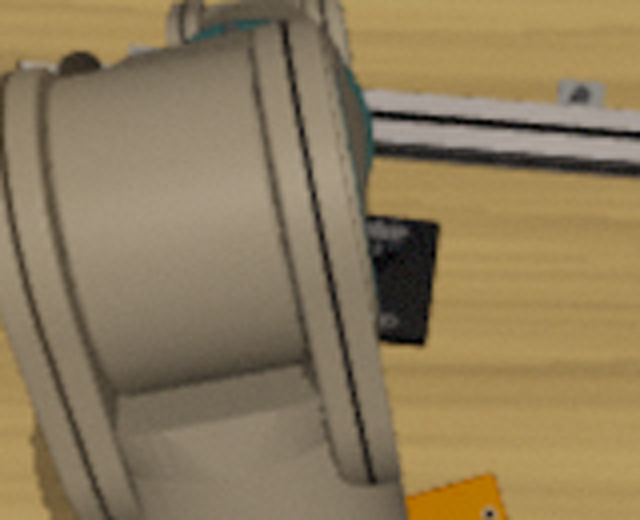

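The tips slid just over the top: part-open, they end about 20 mm above the TCP. The cover hasn't moved; its right corner is still at (325,140). I lift, back off, shut the fingers and come down again.

Emit:
move_arm(increments=[[0,0,-2,0,0,0],[0,0,-4,0,0,0],[0,0,-4,0,0,0],[-4,0,-4,0,0,0],[-8,0,-4,0,0,0],[-8.4,0,-4,0,0,0],[-8.4,0,-4,0,0,0],[-8.4,0,-4,0,0,0],[-8.4,0,-4,0,0,0],[-8.4,0,-4,0,0,0],[-8.4,0,-2,0,0,0],[-8.4,0,0,0,0,0],[-8.4,0,0,0,0,0]], grip=-1)

```text
clock: 6.3
eef_pos: [510.3, 102.5, 4.1]
tool_rot: [3.14, 0.003, -0.066]
force: [-0.7, 0.3, 0.2]
width: 0.3
```

Run:
```python
from h import *
b=grab('scene','s4.png'); s=ctrl.read_state(); print(s['eef_pos'],s['force'],s['width'],s['clock'])
cv2.imwrite('pics/s4c.png',cv2.resize(b[150:270,310:450],None,fx=4,fy=4,interpolation=cv2.INTER_CUBIC))
p=s['eef_pos']; print((proj('scene',[p+[0,0,z-p[2]] for z in(0,6,20,30)])-[310,150])*4)
```

```text
[511.01312372 102.64423225   5.1543063 ] [-0.72918782 -0.08008351  0.14953739] -0.05993885636860623 6.35
[[183.35043388 218.82110472]
 [183.75363401 212.26672338]
 [184.70311086 196.83212183]
 [185.38884901 185.68483044]]
```

View pics/s4c.png

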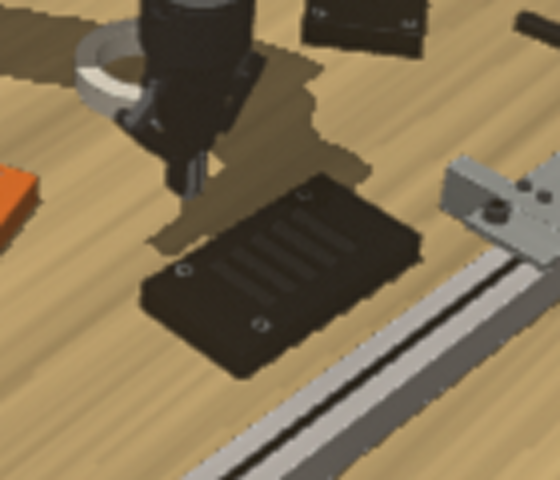

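Even shut, the tip at (357,199) shows about 15 mm above the reported TCP, and it stands clear of its shadow. I feel for the bench with small downward steps.

Emit:
move_arm(increments=[[0,0,0.2,0,0,0],[0,0,0.4,0,0,0],[0,0,0.4,0,0,0]])

```text
clock: 6.65
eef_pos: [512.0, 103.1, 2.5]
tool_rot: [-3.141, -0.001, -0.066]
force: [0.5, 0.2, 0.7]
width: 0.1
```

Emit:
move_arm(increments=[[0,0,0.2,0,0,0],[0,0,0.3,0,0,0],[0,0,0.3,0,0,0]])

```text
clock: 6.95
eef_pos: [511.5, 103.0, -1.0]
tool_rot: [3.142, 0.0, -0.066]
force: [0.6, -0.3, 0.3]
width: 0.0
```

Emit:
move_arm(increments=[[0,0,0.2,0,0,0],[0,0,0.3,0,0,0],[0,0,0.3,0,0,0]])

```text
clock: 7.25
eef_pos: [511.4, 103.0, -4.2]
tool_rot: [3.142, 0.0, -0.066]
force: [-0.8, 0.4, 0.8]
width: 0.3
```

Emit:
move_arm(increments=[[0,0,0.2,0,0,0],[0,0,0.3,0,0,0],[0,0,0.3,0,0,0]])

```text
clock: 7.55
eef_pos: [511.4, 103.0, -7.2]
tool_rot: [3.142, 0.0, -0.066]
force: [0.4, -0.6, -0.3]
width: 0.1
```

Emit:
move_arm(increments=[[0,0,0.2,0,0,0],[0,0,0.3,0,0,0],[0,0,0.3,0,0,0]])

```text
clock: 7.85
eef_pos: [511.4, 102.9, -10.1]
tool_rot: [3.141, 0.0, -0.066]
force: [-1.2, -0.1, 0.6]
width: 0.0
```

Run:
```python
from h import *
b=grab('scene','s5.png'); s=ctrl.read_state(); print(s['eef_pos'],s['force'],s['clock'])
c=b[190:205,345:370].max(2); print(c)
```

```text
[511.45411769 102.942925   -10.07878984] [-0.22611621 -0.29204792 -0.56970246] 7.9
[[ 86  51  44  44  45  45  45  46  44  45  44  44  45  45  43  44  41  68
  139 122 101  98  99  98  97]
 [149 104  73  51  44  44  45  46  45  46  45  44  44  45  46  53  54 120
  180 183 131 101  97  95  95]
 [184 183 155 108  64  47  43  44  45  45  44  45  45  44  52  74  81 176
  192 185 175 116  95  95  93]
 [187 190 190 185 132  80  49  43  46  47  44  44  47  47  52  66  79 173
  179 125 107  96  94  93  92]
 [188 189 191 191 187 155  84  47  44  45  45  45  61  69  60  64  59 104
  107  95  92  93  94  93  93]
 [189 188 188 189 190 183 121  60  45  45  44  49  76  80  58  68  65  92
   94  93  93  93  93  92  93]
 [189 188 189 186 182 177 119  61  46  45  45  48  78  81  59  75  68  92
   95  94  93  92  92  93  94]
 [189 187 184 179 175 172 116  60  46  45  43  49  78  81  59  77  68  90
   94  93  93  93  94  94  94]
 [186 181 177 171 173 173 118  59  43  46  45  53  78  81  59  76  64  88
   93  93  93  94  94  94  93]
 [179 174 171 172 178 181 107  52  43  45  46  54  79  81  59  78  79  91
   94  94  95  95  94  92  94]
 [172 172 174 179 186 185 132  72  45  43  46  52  79  80  58  78  91  93
   94  94  94  94  92  93  90]
 [172 175 181 186 186 189 182 131  73  45  44  54  78  82  58  79  93  95
   94  94  94  93  92  89  90]
 [177 184 186 186 187 187 188 182 135  74  50  61  80  81  64  78  93  95
   94  93  92  91  89  89  89]
 [185 186 186 186 187 186 185 183 175 110  77  80  83  84  91  95  95  95
   93  92  91  90  89  89  89]
 [185 186 186 186 185 183 180 179 169 112  92  90  92  93  96  95  93  93
   92  90  89  89  89  90  88]]
```

Tip is now only a few mm above the bench (203 row), reported z carries an offset of about 13-15 mm. I open to half for a wide two-point push (tips ~10 mm up) and push.

Emit:
move_arm(increments=[[0,0,0.1,0,0,0],[0,0,0.2,0,0,0],[0,0,0.2,0,0,0],[1,0,0.2,0,0,0],[2,0,0.2,0,0,0],[2.5,0,0.2,0,0,0],[3,0,0.2,0,0,0],[3.5,0,0.2,0,0,0],[4,0,0.2,0,0,0]], grip=0)

```text
clock: 8.8
eef_pos: [550.6, 100.1, -12.2]
tool_rot: [3.141, 0.002, -0.066]
force: [-2.5, 0.1, 0.3]
width: 42.9
```

Run:
```python
from h import *
b=grab('scene','s6.png'); s=ctrl.read_state(); print(s['eef_pos'],s['force'],s['clock'])
a=cv2.imread('pics/s4.png'); d=(cv2.absdiff(a,b).max(2)>40)
# fence-side bottom region of cover: count changes
print('changed px near cover back edge',d[210:250,368:420].sum())
```

```text
[552.38159214 100.19319097 -12.08676929] [-0.61747987  0.0142903  -0.33602445] 8.85
changed px near cover back edge 217
```

Contact is felt at −2.5 N and the cover is moving. I continue.

Emit:
move_arm(increments=[[0.5,0,0,0,0,0],[1,0,0,0,0,0],[1.5,0,0,0,0,0],[2,0,0,0,0,0],[2.5,0,0,0,0,0],[3,0,0,0,0,0],[3.5,0,0,0,0,0]])

```text
clock: 9.55
eef_pos: [586.8, 98.0, -12.0]
tool_rot: [-3.142, -0.0, -0.066]
force: [-1.9, 0.7, -0.5]
width: 42.5
```

Emit:
move_arm(increments=[[0.2,0,0,0,0,0],[0.4,0,0,0,0,0]])

```text
clock: 9.75
eef_pos: [590.1, 97.8, -11.9]
tool_rot: [3.141, 0.001, -0.066]
force: [-1.6, 0.2, 1.5]
width: 42.7
```

Emit:
move_arm(increments=[[0.2,0,0,0,0,0],[0.4,0,0,0,0,0]])

```text
clock: 9.95
eef_pos: [593.3, 97.6, -12.0]
tool_rot: [3.141, 0.002, -0.065]
force: [-6.3, 0.6, 3.4]
width: 42.4
```

Emit:
move_arm(increments=[[0.2,0,0,0,0,0],[0.4,0,0,0,0,0]])

```text
clock: 10.15
eef_pos: [593.1, 97.5, -12.4]
tool_rot: [3.14, 0.01, -0.065]
force: [-13.7, 1.1, 9.1]
width: 42.9
```

The cover is against the fence: 13.7 N and the advance stopped at x=593. Next I back off, lift, go round to the right end, shut, and lower there.

Emit:
move_arm(increments=[[-1,0,0,0,0,0],[-3,0,0,0,0,0],[-4,0,-3,0,0,0],[-4,0,-8,0,0,0],[-4,4,-10,0,0,0],[-2,8,-10,0,0,0],[2,11,-10,0,0,0],[5.4,12.9,-10,0,0,0],[5.4,12.9,-10,0,0,0],[5.4,12.9,-6,0,0,0],[5.4,12.9,-3,0,0,0],[5.4,12.9,-1,0,0,0],[5.4,12.9,-0.4,0,0,0],[5.4,12.9,-0.4,0,0,0]], grip=-1)

```text
clock: 11.55
eef_pos: [643.5, -34.6, -8.5]
tool_rot: [-3.142, 0.0, -0.065]
force: [-0.2, 0.2, 0.2]
width: -0.1
```

Run:
```python
from h import *
b=grab('scene','s7.png'); s=ctrl.read_state(); print(s['eef_pos'],s['force'],s['width'],s['clock'])
cv2.imwrite('pics/s7c.png',cv2.resize(b[160:290,310:490],None,fx=4,fy=4,interpolation=cv2.INTER_CUBIC))
```

```text
[644.37694289 -34.75021123  -7.44532215] [0.37480043 0.38769115 0.47070511] -0.159768200762394 11.6
```

View pics/s7c.png

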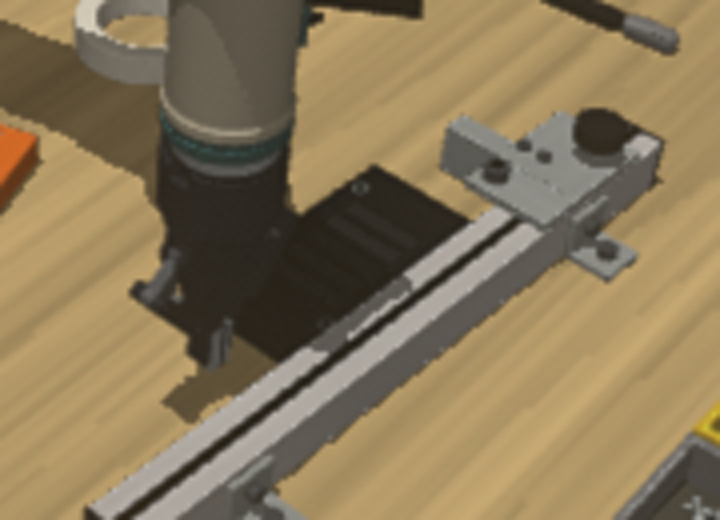

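The cover now lies along the fence and the closed fingers stand just past its right end, tip at about (363,251). I push towards the stop (tool −y).

Emit:
move_arm(increments=[[0,-0.5,0.2,0,0,0],[0,-1,0.2,0,0,0],[0,-1.5,0.2,0,0,0],[0,-2,0.2,0,0,0],[0,-2.5,0.2,0,0,0],[0,-3,0.2,0,0,0],[0,-3.5,0.2,0,0,0],[0,-4,0.2,0,0,0]])

```text
clock: 12.4
eef_pos: [646.4, 4.2, -9.9]
tool_rot: [3.14, -0.0, -0.066]
force: [-0.0, -3.5, 1.7]
width: 0.0
```

Emit:
move_arm(increments=[[0,-0.5,0,0,0,0],[0,-1,0,0,0,0],[0,-1.4,0,0,0,0]])

```text
clock: 12.7
eef_pos: [647.4, 19.3, -9.9]
tool_rot: [3.142, -0.0, -0.066]
force: [0.2, -2.3, 1.5]
width: 0.3
```

Run:
```python
from h import *
b=grab('scene','s8.png'); s=ctrl.read_state(); print(s['eef_pos'],s['force'],s['width'],s['clock'])
cv2.imwrite('pics/s8c.png',cv2.resize(b[160:290,310:490],None,fx=4,fy=4,interpolation=cv2.INTER_CUBIC))
```

```text
[647.46051889  20.38104721  -9.92684729] [-0.61083291 -1.23634408  1.20309334] 0.029789296031897557 12.75
```

View pics/s8c.png

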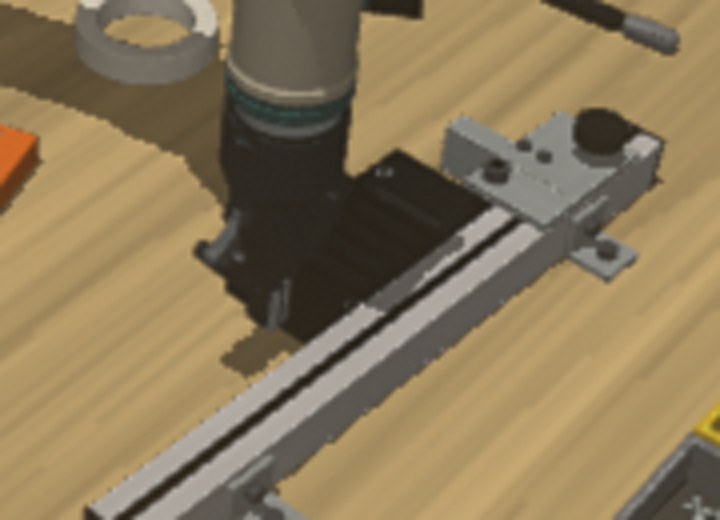

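The cover slides along the fence; its front left corner is at about (409,197) and still short of the stop. I continue.

Emit:
move_arm(increments=[[0,-0.5,0,0,0,0],[0,-1,0,0,0,0],[0,-1.5,0,0,0,0],[0,-2,0,0,0,0]])

```text
clock: 13.15
eef_pos: [648.7, 39.4, -9.9]
tool_rot: [-3.142, -0.0, -0.066]
force: [-0.8, -2.8, 1.7]
width: -0.3
```

Emit:
move_arm(increments=[[0,-0.3,0,0,0,0],[0,-0.6,0,0,0,0]])

```text
clock: 13.35
eef_pos: [649.1, 45.2, -9.9]
tool_rot: [3.142, -0.0, -0.065]
force: [0.2, -3.5, 1.7]
width: -0.1
```

Emit:
move_arm(increments=[[0,-0.3,0,0,0,0],[0,-0.5,0,0,0,0]])

```text
clock: 13.55
eef_pos: [649.0, 45.9, -9.9]
tool_rot: [3.137, 0.001, -0.067]
force: [-1.2, -10.7, 3.9]
width: -0.5
```

It butts against the stop: 10.7 N, stopped at y=46. I back off, go round to the front and press once more lightly against the fence.

Emit:
move_arm(increments=[[0,1,0,0,0,0],[0,3,0,0,0,0],[0,3,-4,0,0,0],[0,3,-8,0,0,0],[-3,0,-10,0,0,0],[-6,-4,-10,0,0,0],[-9,-8,-10,0,0,0],[-9,-9.4,-10,0,0,0],[-9,-9.4,-10,0,0,0],[-9,-9.4,-6,0,0,0],[-9,-9.4,-3,0,0,0],[-9,-9.4,0,0,0,0],[-9,-9.4,0.2,0,0,0],[-8,-9.4,0.2,0,0,0],[-7,-9.4,0.2,0,0,0],[-6.4,-9.4,0.2,0,0,0]], grip=0)

```text
clock: 15.15
eef_pos: [595.3, 147.5, -10.1]
tool_rot: [-3.14, -0.005, -0.067]
force: [0.9, -0.0, 0.3]
width: 43.1
```

Emit:
move_arm(increments=[[0.2,0,0,0,0,0],[0.4,0,0,0,0,0]])

```text
clock: 15.35
eef_pos: [596.4, 147.6, -11.2]
tool_rot: [-3.141, -0.001, -0.066]
force: [-0.6, -0.6, 0.1]
width: 42.8
```

Emit:
move_arm(increments=[[0.2,0,0,0,0,0],[0.4,0,0,0,0,0]])

```text
clock: 15.55
eef_pos: [596.4, 147.6, -12.1]
tool_rot: [3.141, 0.006, -0.065]
force: [-7.6, 0.8, 5.8]
width: 42.7
```

Emit:
move_arm(increments=[[0.2,0,0,0,0,0],[0.4,0,0,0,0,0],[0.4,0,0,0,0,0]])

```text
clock: 15.85
eef_pos: [596.2, 147.5, -12.7]
tool_rot: [3.14, 0.014, -0.064]
force: [-12.5, 0.8, 8.8]
width: 43.0
```

Emit:
move_arm(increments=[[-1,0,0,0,0,0],[-3,0,0,0,0,0],[-4,0,-3,0,0,0],[-4,0,-8,0,0,0],[-4,5,-12,0,0,0],[-4,10,-12,0,0,0],[-4,15,-12,0,0,0],[-4,20,-12,0,0,0],[-4,25,-12,0,0,0],[-4,30,-12,0,0,0],[-4,35,-12,0,0,0],[-4,40,-12,0,0,0],[-4,40,-12,0,0,0]])

```text
clock: 17.15
eef_pos: [535.8, -258.6, 108.4]
tool_rot: [3.136, -0.002, -0.075]
force: [-0.4, 0.2, -0.4]
width: 42.7
```

Run:
```python
from h import *
a=grab('top','t9.png'); b=grab('scene','s9.png')
A=cv2.resize(a[95:165,215:345],None,fx=5,fy=5,interpolation=cv2.INTER_CUBIC)[:300,:]
B=cv2.resize(b[165:285,320:490],None,fx=4,fy=4,interpolation=cv2.INTER_CUBIC)[:290]
o=np.zeros((595,680,3),np.uint8); o[:300,:650]=A; o[302:302+B.shape[0],:B.shape[1]]=B; cv2.imwrite('pics/f9.png',o)
print(ctrl.read_state()['eef_pos'])
```

```text
[ 536.74117183 -253.16233324  108.06751922]
```

View pics/f9.png

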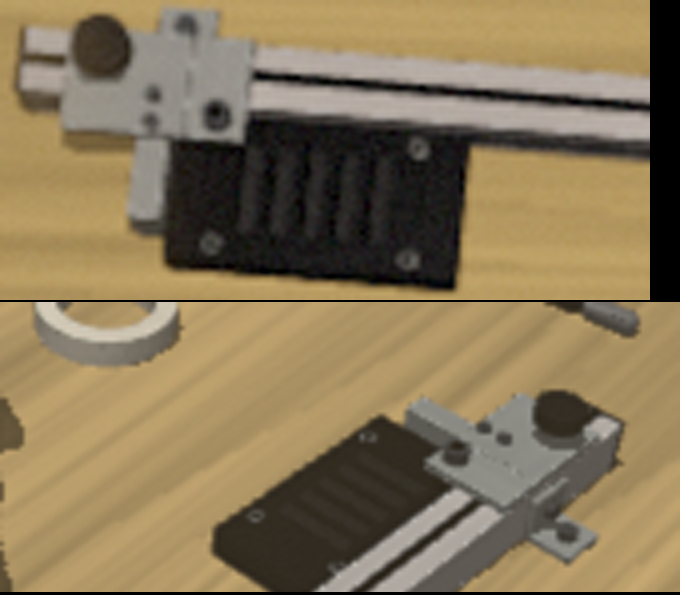

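Run:
```python
from h import *
a=cv2.imread('pics/t9.png'); o=cv2.imread('pics/top0.png'); g=cv2.GaussianBlur(a,(3,3),0).max(2).astype(float)
P=[]
for u in range(252,305,2):
    d=np.diff(g[144:158,u]); i=int(np.argmax(d)); i0=max(i-2,0); w=np.clip(d[i0:i+3],0,None); P.append((u,144+(w*np.arange(i0,i0+len(w))).sum()/w.sum()+.5))
w=ray('top',P,0)[:,:2]; k=np.polyfit(w[:,1],w[:,0],1); print('front foot slope',k,(w[:,0]-np.polyval(k,w[:,1])).std())
d=cv2.absdiff(a,o).max(2)>50
for n,(x,y,x1,y1) in dict(blank=(168,175,215,222),tape=(230,203,275,245),bin=(462,152,500,198),marker=(160,120,180,170),driver=(380,195,408,268),orange1=(305,200,358,272),blue=(172,248,220,318)).items(): print(n,int(d[y:y1,x:x1].sum()))
```

```text
front foot slope [6.48591687e-02 6.00284346e+02] 0.32858203558751814
blank 0
tape 0
bin 1201
marker 0
driver 175
orange1 1518
blue 0
```

The front edge runs at slope 0.0649 against the fence's 0.065, so the cover is flush. I confirm the stop contact with one more light touch at the end.

Emit:
move_arm(increments=[[4,-8,0,0,0,0],[7,-14,0,0,0,0],[9.2,-20,0,0,0,0],[9.2,-24,0,0,0,0],[9.2,-26,0,0,0,0],[9.2,-26,0,0,0,0],[9.2,-26,4,0,0,0],[9.2,-26,8,0,0,0],[9.2,-26,10.5,0,0,0],[9.2,-26,11.8,0,0,0],[9.2,-26,11.8,0,0,0]], grip=-1)

```text
clock: 18.35
eef_pos: [644.7, 6.2, -11.6]
tool_rot: [-3.141, 0.003, -0.063]
force: [-0.3, 0.0, -0.0]
width: 0.3
```

Emit:
move_arm(increments=[[0,-1,0,0,0,0],[0,-2,0,0,0,0],[0,-2.8,0,0,0,0],[0,-3.3,0,0,0,0],[0,-3.6,0,0,0,0]])

```text
clock: 18.85
eef_pos: [649.1, 41.1, -9.3]
tool_rot: [-3.141, -0.001, -0.065]
force: [-0.2, 0.3, -0.1]
width: -0.3
```

Emit:
move_arm(increments=[[0,-0.2,0,0,0,0],[0,-0.4,0,0,0,0]])

```text
clock: 19.05
eef_pos: [649.0, 43.5, -9.9]
tool_rot: [3.141, -0.0, -0.066]
force: [-0.5, 0.3, 0.2]
width: 0.1
```

Emit:
move_arm(increments=[[0,-0.2,0,0,0,0],[0,-0.4,0,0,0,0]])

```text
clock: 19.25
eef_pos: [649.1, 45.6, -10.1]
tool_rot: [3.139, 0.0, -0.067]
force: [0.3, -5.6, 0.8]
width: 0.0
```

Contact comes at the same y (45.6–45.9), so it is still butted. I back off, lift clear and take the last check.

Emit:
move_arm(increments=[[0,1,0,0,0,0],[0,4,0,0,0,0],[0,5,-4,0,0,0],[0,5,-9,0,0,0],[-4,10,-12,0,0,0],[-8,15,-12,0,0,0],[-10,20,-12,0,0,0],[-10,25,-12,0,0,0],[-10,30,-12,0,0,0],[-10,30,-12,0,0,0],[-10,30,-12,0,0,0]])

```text
clock: 20.35
eef_pos: [527.4, -252.9, 110.3]
tool_rot: [3.137, -0.0, -0.076]
force: [-1.2, 0.9, -0.9]
width: -0.2
```

Run:
```python
from h import *
a=grab('top','t10.png'); p=cv2.imread('pics/t9.png'); g=cv2.GaussianBlur(a,(3,3),0).max(2).astype(float)
b=grab('scene','s10.png'); q=cv2.imread('pics/s9.png'); print('diff vs t9, s9', (cv2.absdiff(a,p)[95:160,215:320].max(2)>30).sum(), (cv2.absdiff(b,q)[230:285,375:470].max(2)>30).sum())
P=[]
for u in range(252,305,2):
    d=np.diff(g[144:158,u]); i=int(np.argmax(d)); i0=max(i-2,0); w=np.clip(d[i0:i+3],0,None); P.append((u,144+(w*np.arange(i0,i0+len(w))).sum()/w.sum()+.5))
w=ray('top',P,0)[:,:2]; print(np.polyfit(w[:,1],w[:,0],1), ctrl.read_state()['eef_pos'])
print(ctrl.finish_job())
```

```text
diff vs t9, s9 0 0
[6.53788183e-02 6.00213693e+02] [ 529.228045   -245.98553445  109.98632191]
the job is handed in; nothing more can be done
None
```

I slid the black louvred cover square against the fence, then along it to the end stop. I pressed each contact a second time, backed the arm off clear and handed the job in at about 20.5 s.

**Flush with the fence:** The cover's front edge runs at slope 0.0654 and the fence at 0.065. The fence press stopped at 12–14 N, and the front edge plus the 95 mm width puts the back edge within about 1 mm of the fence foot.

**Butted at the stop:** The end push stopped at y = 45.9 mm with 10.7 N. A later light touch met resistance at 45.6 mm with 5.6 N. The pictures before and after that touch show no change around the cover.

**What disagreed or went wrong:**
- **First push missed:** it passed over the cover without moving it, because the fingertips sat about 15–20 mm above the reported tool height. I felt my way lower and pushed again.
- **Early camera estimates:** the two cameras' first estimates of the fence and stop positions differed by up to about 10 mm, so I relied on touch.

**Other objects:** The blank, tape, marker and blue cover showed no change in the top view. The arm or its shadow blocked that check for the bin, screwdriver and nearer orange cover. I didn't check the other orange cover. The fingers were never lowered near any of these.

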